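# Rock the press-fit stopper out of the square bottle

## Task

Take the rubber stopper out of the square bottle and put it in the black bowl. It is a tight press fit, so while it is still seated rock it by its grip about ten degrees to the left and then about ten degrees to the right (as seen from the robot, along the bottle's own left-right line), and only then pull it straight up out of the neck. Lower it into the bowl before letting go of it, and leave the bowl standing upright.

Things in the scene. Friction and masses are not known exactly. Their poses are not given: they have to be found in the camera images.
- square_bottle: Amber bottle with a SQUARE body (52 x 52 mm), sunk in a 70 x 70 x 30 mm wooden block screwed to the table: it cannot move. Origin: centre of the block's underside, on the table; z up; x away from the robot and y to its left, apart from the yaw (up to 0.5 rad). It changes places with two bystanders, a tall and a short round bottle with the same stoppers, centres about 120 mm apart.
- bottle_mouth (a point): Centre of the square bottle's mouth, on top of the lip (35 mm across), 115 mm above the table; axes as the bottle's. A sprung liner on the left and right of the neck (+y, -y) clamps the plug: friction resists a pull with about 12 to 20 N at first. It yields when the stopper is rocked along y; along x the neck is rigid, no rocking.
- stopper: Dark rubber stopper of the square bottle, 40 g, 62 mm high. Origin: centre of its plug's foot, z up its axis, x and y as the bottle's. Plug: 18 mm across, z 0 to 20 mm. Flange: 36 mm across, z 20 to 26 mm; it rests on the lip at the start (foot 20 mm below the mouth) and, rocked, tips about a line some 15 mm left or right of the axis. Above it the grip (see stopper_top).
- stopper_top (a point): Centre of the top of the stopper's grip, 62 mm above its foot along its axis. The grip is an upright flat bar: 30 mm along the stopper's x, 14 mm thick along its y, from z 26 to 62 mm of the stopper. Pinch it across its 14 mm, fingers closing along y.
- bowl: Black bowl, round, about 137 mm across the rim and 66 mm high, inner floor 6 mm above the table and about 60 mm across, 0.35 kg, loose on the table to the left of the bottles. Origin: centre of its underside, z up. The deeper blue beaker nearer to the robot is a bystander.
Not all that is in view belongs to the job. What is shaped like the stopper but blue or white is not meant.

How it is judged:
On the way, in this order (a step that is already met when the one before it is completed fails the run):
1. the stopper, still seated, is rocked to the left (at least about 5 degrees) (z of stopper in the frame of bottle_mouth below -0.008 m and angle between stopper's own z axis and vertical above 0.08 rad and y of stopper_top in the frame of bottle_mouth above 0.003 m), for 0.1 s.
2. the stopper, still seated, is rocked to the right (at least about 5 degrees) (z of stopper in the frame of bottle_mouth below -0.008 m and angle between stopper's own z axis and vertical above 0.08 rad and y of stopper_top in the frame of bottle_mouth below -0.003 m), for 0.1 s.
3. the stopper is pulled straight up clear of the neck: foot above the mouth, within 40 mm of its axis, tilted less than 20 degrees (z of stopper in the frame of bottle_mouth above 0.003 m and horizontal distance between stopper and bottle_mouth below 0.04 m and angle between stopper's own z axis and vertical below 0.35 rad), for 0.1 s.
4. the stopper, still held, is lowered into the black bowl (its foot below the rim) (horizontal distance between stopper and bowl below 0.06 m and z of stopper in the frame of bowl below 0.06 m and contact force between the fingers and stopper above 1 N), for 0.1 s.
At the end, for the whole second after the job is handed in: The stopper lies at rest inside the black bowl (its foot within 60 mm of the bowl's axis and less than 60 mm above the bowl's underside, the stopper touching the bowl), and the bowl stands upright (within about 11 degrees) on the table, both slower than 50 mm/s (horizontal distance between stopper and bowl below 0.06 m and z of stopper in the frame of bowl below 0.06 m and contact force between stopper and bowl above 0.05 N and angle between bowl's own z axis and vertical below 0.2 rad and height (world z) of bowl below 0.02 m and linear speed of each of stopper, bowl below 0.05 m/s).
It also fails if it takes over 42 s, if anything falls off the work surface, if the arm or the gripper's body presses on something with over 40 N, if the wrist force passes 120 N, or if a joint passes its speed limit or range.

## Robot

A 6-joint arm with a two-finger parallel gripper is mounted at the origin on the work surface; the furniture and walls round the work are solid. World frame = base frame: x ahead of the robot, y to its left, z up, the work surface at z = 0. Lengths are in m, angles in rad, forces in N, time in s.
With the tool pointing down it reaches from about 0.425 to 0.925 m from the base axis. Payload 12.5 kg.
Tool frame: the origin (TCP) lies between the finger pads; the fingertips stand 11 mm ahead of it and the grasp point (between the pads) lies 8 mm behind it; y points along the fingers, z is the direction in which the jaws open and shut, and the axes are right-handed (so a half turn about y gives the same grasp; the last joint's range is limited). The gripper opens to 85 mm and grips with 20 to 120 N. Pads are 22 mm wide; open, the fingers measure 114 mm over their backs; the gripper's body (76 mm by 85 mm) begins 54 mm behind the grasp point. The pads swing forward as they close: fully open they stand 13 mm farther back than shut.
Start: joints at [-1.413, 0.491, 1.559, -0, 1.092, -0.106], TCP at [0.163, -0.603, 0.242] pointing down, gripper open.
Joint ranges: [-3.1, 3.1], [-0.84, 2.19], [0.05, 2.79], [-1.13, 4.28], [0.06, 2.93], [-2.69, 2.69]. Speed limits (rad/s): [2.22, 2.22, 2.79, 3.14, 3.14, 3.14].

## Interface

Orientations are given as [roll, pitch, yaw] about the fixed x, y, z axes, in that order (R = Rz(yaw) Ry(pitch) Rx(roll)).
In Python, from cell import manip gives the robot as it stands.
- The arm moves only by the shell command python3 -m jog 'ROWS' [FORCE]. ROWS is JSON, a list of rows, each a list of 7 numbers: the opening, from 0 (shut) to 1 (fully open), then the shift along the tool's x, y, z in m, then the turn, a rotation vector about the tool's x, y, z in rad. A call has 1 to 8 rows; each row is the pose to reach, as a shift and turn from the pose measured when the call began, along the tool's axes at that moment; what a row does not reach only later rows make up. A row lasts 1/8 s, in which the tool goes at most 62.5 mm and 10.7 degrees, less where a joint would pass 70% of its speed; a pose out of reach is approached as far as the arm can. A call with a gripper value outside its range is refused whole. The fingers move at their own pace and stop on an object; FORCE is the grip in N (left out, the last holds). Time passes only in rows, so rows that repeat a pose let the fingers close. It gives the time, the measured TCP pose, the force and the opening at its end, in the units of the state.
- manip.read_state(): the state, without advancing time (a new reading comes with each control period).
- manip.camera(name): name is "side" or "top"; returns a dict with "frame" (384x512x3 uint8, red, green, blue), "depth" (384x512 float32, m along the optical axis (not along the pixel's ray), 0 where there is no reading), "fov_y" (degrees; the focal length in pixels is half the picture's height over the tangent of half this angle, whatever the lens; pixels are square), "cx", "cy" (the principal point, pixels), "dist_coeffs" ([k1, k2, p1, p2, k3] as OpenCV has them; the pictures are not rectified), "pose" (4x4, takes a point from camera to world coordinates). Camera axes: x right, y down, z forward; pixel columns grow to the right and rows downward; lengths in m; the calibration is good to about 2 mm. A picture is of the moment at which its call begins.
- manip.finish_job(): hands the job in, once; it reports no verdict.
The state is a dict: "time": time; "joints": joint angles; "joint_vel": joint speeds; "joint_efforts": joint torques, N m; "ee_pos": TCP position; "tool_rot": TCP orientation; "force": force on the tool from outside, world axes, zero at the start; "wrist_torque": the same for the moment, N m; "width": finger opening in m.
Only numpy, scipy, OpenCV 4.12 (cv2) and the standard library are available. Lean on these libraries where they do the work, as an engineer would, in place of code of your own. Each camera call takes 0.05 s, during which the arm holds its last target. There are 200 camera calls.

## Working session

There is one attempt and no reset: what is moved stays moved. The work goes in short steps, Python scripts to look and compute and a shell command to move; the robot and the scene stay as the last step left them, time stands still between calls to the robot, and variables do not carry over. Pictures are saved under pics/ and viewed, about 8 in all and at most 12, crops included, and the job is handed in when it is done.

```bash
mkdir -p pics; ls; cat > h.py <<'E'
import numpy as np, cv2
from cell import manip
from scipy.spatial.transform import Rotation as R
def snap(n):
    c=manip.camera(n); np.save(f'/tmp/{n}.npy',c,allow_pickle=True); return c
def load(n): return np.load(f'/tmp/{n}.npy',allow_pickle=True).item()
def cloud(c):
    h,w=c['depth'].shape; f=h/2/np.tan(np.radians(c['fov_y'])/2)
    K=np.array([[f,0,c['cx']],[0,f,c['cy']],[0,0,1.]])
    u,v=np.meshgrid(np.arange(w),np.arange(h))
    p=cv2.undistortPoints(np.stack([u,v],-1).reshape(-1,1,2).astype(float),K,np.array(c['dist_coeffs'],float)).reshape(h,w,2)
    d=c['depth'][...,None]; P=np.concatenate([p*d,d],-1)
    T=np.array(c['pose']); W=P@T[:3,:3].T+T[:3,3]; W[c['depth']==0]=np.nan; return W
E
python3 - <<'E'
from h import *
s=manip.read_state(); print({k:np.round(v,3) for k,v in s.items()})
ims=[]
for n in('side','top'):
    c=snap(n); ims.append(c['frame'][...,::-1]); print(n,np.round(c['pose'],3).tolist(),c['fov_y'])
    cv2.imwrite(f'pics/{n}0.png',cv2.resize(ims[-1],(768,576)))
E
```

```text
pics
{'time': np.float64(0.0), 'joints': array([-1.413,  0.492,  1.559,  0.   ,  1.092, -0.106]), 'joint_vel': array([-0.001, -0.   ,  0.   ,  0.001,  0.001,  0.001]), 'joint_efforts': array([ 5.0000e-03, -6.1843e+01, -2.6159e+01,  0.0000e+00,  4.0000e-03,
        0.0000e+00]), 'ee_pos': array([ 0.163, -0.603,  0.242]), 'tool_rot': array([-1.572,  0.   , -2.878]), 'force': array([-0.432, -0.238,  0.454]), 'wrist_torque': array([0.03 , 0.005, 0.025]), 'width': np.float64(0.085)}
side [[-0.933, -0.169, 0.319, 0.181], [-0.361, 0.456, -0.814, 0.957], [-0.008, -0.874, -0.486, 0.567], [0.0, 0.0, 0.0, 1.0]] 53.296400125596705
top [[-0.01, -0.992, 0.122, 0.328], [-1.0, 0.01, 0.005, 0.237], [-0.006, -0.122, -0.992, 1.304], [0.0, 0.0, 0.0, 1.0]] 43.96711070729853
```

View pics/top0.png

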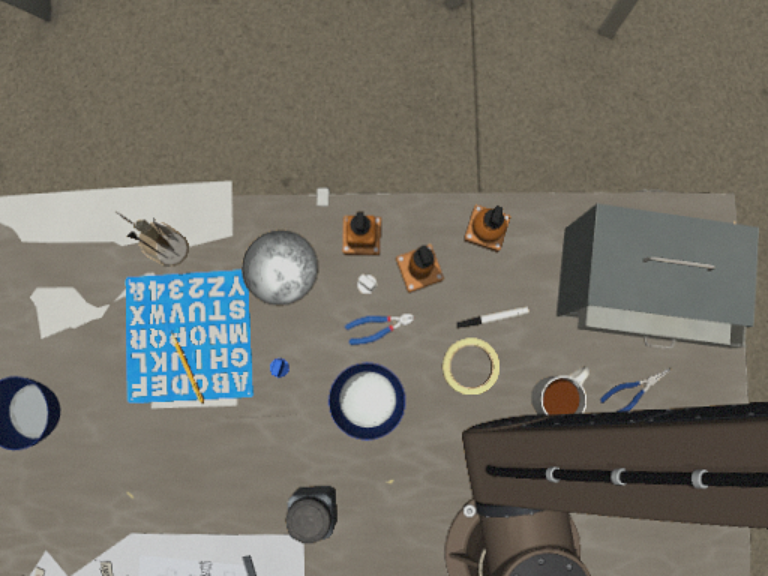

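View pics/side0.png

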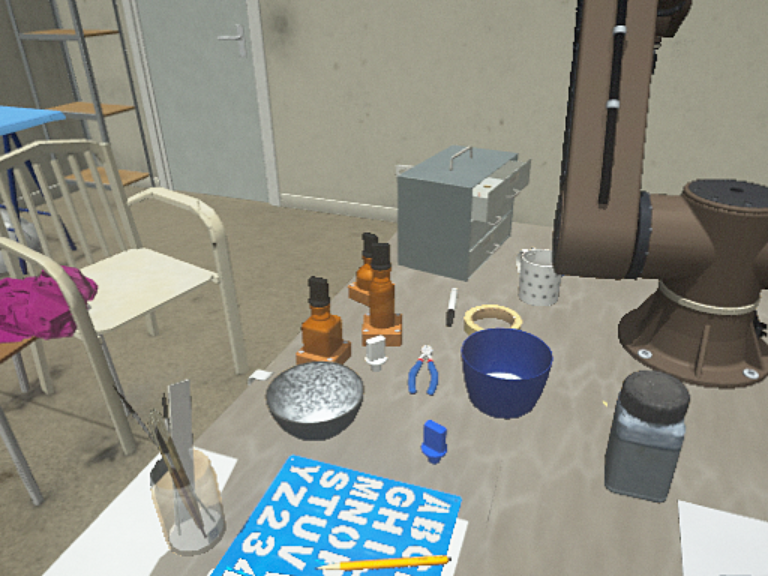

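Candidates (top view): bottles at (361,232), (420,267) and (488,227). The left one looks square-shouldered, at (320,325) in the side view; the other two look round. The bowl is the speckled dark one at (280,267). The blue beaker at (367,400) is a bystander. I'll confirm in an enlarged crop and measure.

```bash
python3 - <<'E'
from h import *
t=load('top');s=load('side')
a=cv2.resize(t['frame'][125:210,155:260,::-1],None,fx=5,fy=5,interpolation=cv2.INTER_CUBIC)
b=cv2.resize(s['frame'][150:250,185:285,::-1],(425,425),interpolation=cv2.INTER_CUBIC)
im=np.zeros((425+0,950,3),np.uint8); im[:,:525]=a; im[:,525:]=b
cv2.imwrite('pics/crop1.png',cv2.resize(im,(798,357)))
for n,c in(('top',t),('side',s)):
    W=cloud(c); g=c['frame'].astype(int)
    x,y,z=W[...,0],W[...,1],W[...,2]
    reg=(x>.4)&(x<1)&(y>-.2)&(y<.5)
    dark=reg&(g.max(-1)<60)&(z>.09)&(z<.25)
    k,l,st,ce=cv2.connectedComponentsWithStats(dark.astype(np.uint8))
    for i in range(1,k):
        if st[i,4]>15:
            m=l==i; zt=np.nanmax(z[m]); tp=m&(z>zt-.008)
            print(n,'dark',ce[i].round(),st[i,4],'top',W[tp].mean(0).round(4),zt.round(3),tp.sum(), cv2.minAreaRect((W[tp][:,:2]*1000).astype(np.float32)))
    # wooden block
    for i in range(1):
        m=reg&(z>.022)&(z<.036)
        k,l,st,ce=cv2.connectedComponentsWithStats(m.astype(np.uint8))
        for j in range(1,k):
            if st[j,4]>60: print(n,'block',ce[j].round(),st[j,4],W[l==j].mean(0).round(3),cv2.minAreaRect((W[l==j][:,:2]*1000).astype(np.float32)))
    m=(z>.056)&(z<.075)&(x>.5)&(x<.9)&(y>.2)&(y<.5)
    q=W[m]; print(n,'rim',len(q),q.min(0).round(4),q.max(0).round(4),cv2.minEnclosingCircle((q[:,:2]*1000).astype(np.float32)))
E
```

```text
top dark [329. 145.] 145 top [0.5883 0.0377 0.1376] 0.143 48 ((588.223876953125, 37.28708267211914), (13.076949119567871, 27.808040618896484), 72.33133697509766)
top dark [388. 174.] 740 top [ 0.5223 -0.1021  0.2007] 0.205 42 ((514.4734497070312, -100.8095474243164), (2.159681797027588, 140.99497985839844), 81.77247619628906)
top dark [240. 149.] 138 top [0.5728 0.2664 0.1573] 0.163 46 ((574.3414916992188, 267.1836853027344), (12.403031349182129, 25.521697998046875), 89.26425170898438)
top dark [282. 171.] 145 top [0.5123 0.1617 0.1813] 0.186 64 ((512.9896240234375, 161.6917266845703), (28.77181625366211, 13.429734230041504), 19.23248863220215)
top block [323. 154.] 234 [0.579 0.043 0.029] ((587.5487060546875, 37.262535095214844), (70.68547058105469, 71.80121612548828), 71.29767608642578)
top block [242. 160.] 226 [0.565 0.264 0.029] ((574.473876953125, 266.20257568359375), (69.97297668457031, 68.81425476074219), 87.99004364013672)
top block [186. 177.] 421 [0.52  0.417 0.029] ((514.2884521484375, 410.9444580078125), (115.07695007324219, 109.74790954589844), 89.457763671875)
top bloc
[... 1180 characters left out ...]
 block [216. 235.] 239 [0.569 0.284 0.029] ((578.0880737304688, 270.2032470703125), (68.18505096435547, 69.45014953613281), 87.8574447631836)
side block [250. 239.] 95 [0.485 0.267 0.028] ((483.8527526855469, 266.264404296875), (35.430992126464844, 19.92262077331543), 35.7137451171875)
side block [209. 262.] 461 [0.534 0.381 0.029] ((530.7735595703125, 386.17401123046875), (114.32565307617188, 61.9156608581543), 30.838781356811523)
side block [212. 289.] 94 [0.488 0.457 0.031] ((489.88995361328125, 452.1076965332031), (95.6090087890625, 25.77750015258789), 32.90285110473633)
side rim 546 [0.5003 0.2452 0.0561] [0.6037 0.4812 0.0749] ((530.849853515625, 363.2022705078125), 120.44744873046875)
```

View pics/crop1.png

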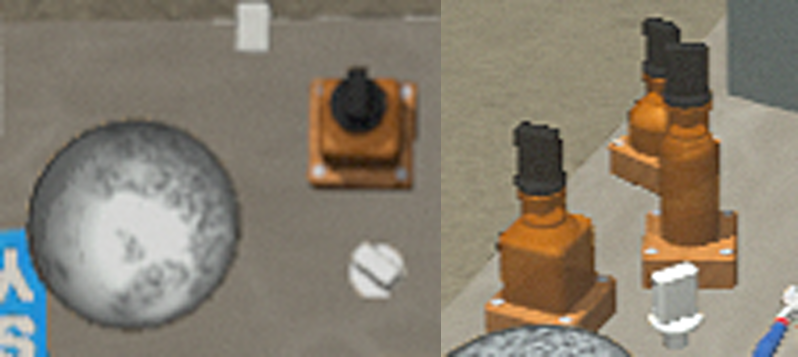

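The left bottle is confirmed as the square one: it has a cubic body and its grip top is at 0.153–0.158 m, against 0.157 expected. The centre is about (0.576, 0.2685) and the yaw about −0.035. Next I'll measure the bowl and cabinet and work out the first move.

```bash
cat >> h.py <<'E'
BY=-0.035; B=np.array([.576,.2685,0])
def rel(p,yaw,tilt=0):
    """shift & turn (tool axes) from the measured pose to TCP p, pointing down with jaws along bottle y; tilt about bottle x"""
    s=manip.read_state(); R0=R.from_euler('xyz',s['tool_rot'])
    Rt=R.from_euler('z',yaw)*R.from_euler('x',tilt)*R.from_euler('xyz',[-np.pi/2,0,np.pi])
    return np.r_[R0.inv().apply(np.array(p)-s['ee_pos']),(R0.inv()*Rt).as_rotvec()].round(4)
E
python3 - <<'E'
from h import *
for n in('top','side'):
    W=cloud(load(n)); x,y,z=W[...,0],W[...,1],W[...,2]
    for lo,hi in((.056,.075),(.062,.075)):
        q=W[(z>lo)&(z<hi)&(x>.4)&(x<.7)&(y>.29)&(y<.5)]
        # algebraic circle fit
        A=np.c_[2*q[:,:2],np.ones(len(q))]; w=np.ones(len(q))
        for _ in range(10):
            sol=np.linalg.lstsq(A*w[:,None],(q[:,:2]**2).sum(1)*w,rcond=None)[0]
            r=np.sqrt(sol[2]+sol[0]**2+sol[1]**2); e=np.abs(np.hypot(*(q[:,:2]-sol[:2]).T)-r); w=1/(1+(e/.003)**2)
        print(n,len(q),sol[:2].round(4),r.round(4),np.median(e).round(4),q.min(0).round(3),q.max(0).round(3))
    q=W[(z>.12)&(y<-.2)&(y>-.8)&(x>.35)&(x<.9)]; print('cab',np.percentile(q,[1,50,99],axis=0).round(3).tolist())
print(rel([.163,-.603,.33],BY)); print(rel([.45,-.10,.33],BY)); print(rel([.576,.2685,.26],BY))
E
```

```text
top 297 [0.5119 0.4104] 0.066 0.0012 [0.446 0.29  0.056] [0.59  0.48  0.075]
top 193 [0.5121 0.4105] 0.0665 0.0011 [0.446 0.292 0.062] [0.59  0.479 0.075]
cab [[0.362, -0.378, 0.139], [0.463, -0.286, 0.206], [0.568, -0.202, 0.235]]
side 724 [0.5146 0.4132] 0.0664 0.001 [0.447 0.29  0.056] [0.604 0.481 0.075]
side 402 [0.5147 0.413 ] 0.0668 0.0011 [0.447 0.29  0.062] [0.604 0.481 0.075]
cab [[0.361, -0.374, 0.14], [0.443, -0.29, 0.205], [0.568, -0.202, 0.233]]
[-1.000e-04 -8.820e-02 -3.000e-04  1.000e-03  2.988e-01  1.000e-04]
[-4.083e-01 -8.780e-02 -4.110e-01  1.000e-03  2.988e-01  1.000e-04]
[-6.260e-01 -1.740e-02 -7.339e-01  1.000e-03  2.988e-01  1.000e-04]
```

```bash
python3 -m jog '[[1,0,-0.045,0,0,0.05,0],[1,0,-0.09,0,0,0.1,0],[1,-0.04,-0.09,-0.04,0,0.2,0],[1,-0.08,-0.09,-0.08,0,0.3,0],[1,-0.12,-0.09,-0.12,0,0.3,0],[1,-0.16,-0.09,-0.16,0,0.3,0],[1,-0.20,-0.09,-0.20,0,0.3,0],[1,-0.24,-0.09,-0.24,0,0.3,0]]' 40
python3 -c "
from h import *
print(rel([.45,-.10,.33],BY)); print(rel([.576,.2685,.30],BY))"
```

```text
time: 1.1
ee_pos: [0.3326, -0.3073, 0.332]
tool_rot: [-1.572, -0.0, 3.105]
force: [0.9, 0.2, 0.8]
width: 0.0853
[-1.097e-01  2.200e-03 -2.114e-01  1.100e-03 -1.600e-03  2.000e-04]
[-2.222e-01  3.260e-02 -5.843e-01  1.100e-03 -1.600e-03  2.000e-04]
```

```bash
python3 -m jog '[[1,-0.025,0,-0.05,0,0,0],[1,-0.05,0,-0.1,0,0,0],[1,-0.08,0,-0.155,0,0,0],[1,-0.11,0,-0.21,0,0,0],[1,-0.13,0.005,-0.265,0,0,0],[1,-0.147,0.01,-0.322,0,0,0],[1,-0.164,0.015,-0.379,0,0,0],[1,-0.18,0.02,-0.436,0,0,0]]'
python3 -c "
from h import *
print(rel([.576,.2685,.20],BY))"
```

```text
time: 2.1
ee_pos: [0.5287, 0.1239, 0.3121]
tool_rot: [-1.572, -0.0, 3.105]
force: [0.3, -0.9, 0.5]
width: 0.0853
[-0.0421  0.1122 -0.1461  0.001  -0.0014  0.0004]
```

```bash
python3 -m jog '[[1,-0.014,0.01,-0.05,0,0,0],[1,-0.028,0.02,-0.1,0,0,0],[1,-0.042,0.04,-0.146,0,0,0],[1,-0.042,0.07,-0.146,0,0,0],[1,-0.042,0.10,-0.146,0,0,0],[1,-0.042,0.112,-0.146,0,0,0],[1,-0.042,0.112,-0.146,0,0,0]]'
python3 - <<'E'
from h import *
a=snap('top');b=snap('side')
im=np.zeros((400,800,3),np.uint8)
im[:,:400]=cv2.resize(a['frame'][105:205,190:290,::-1],(400,400),interpolation=cv2.INTER_CUBIC)
im[:,400:]=cv2.resize(b['frame'][130:230,160:260,::-1],(400,400),interpolation=cv2.INTER_CUBIC)
cv2.imwrite('pics/c2.png',im)
print(rel([.576,.2685,.137],BY))
E
```

```text
time: 2.98
ee_pos: [0.5759, 0.2683, 0.1999]
tool_rot: [-1.571, -0.001, 3.105]
force: [0.0, 0.6, 0.4]
width: 0.0856
[ 0.0005  0.0643  0.      0.0015 -0.0016 -0.001 ]
```

View pics/c2.png

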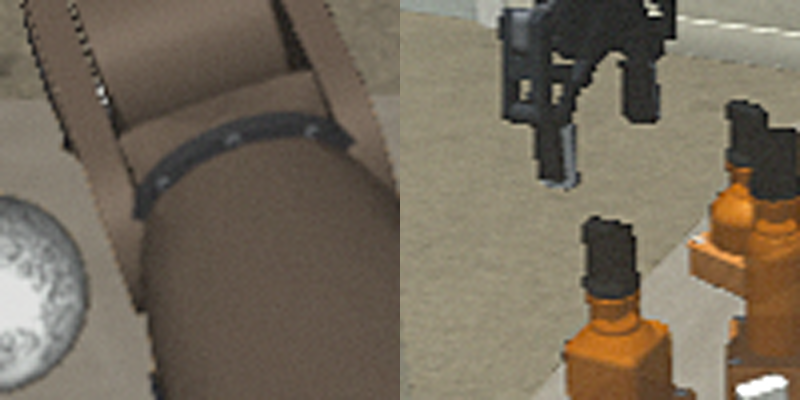

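The fingers straddle the grip (side crop: stopper at (612,255), fingers at (557,155) and (640,90)). Next I'll descend and close part way.

```bash
python3 -m jog '[[1,0,0.025,0,0,0,0],[1,0,0.05,0,0,0,0],[1,0,0.064,0,0,0,0],[0.5,0,0.064,0,0,0,0],[0.3,0,0.064,0,0,0,0],[0.27,0,0.064,0,0,0,0],[0.27,0,0.064,0,0,0,0]]' 20
python3 - <<'E'
from h import *
b=snap('side')
cv2.imwrite('pics/c3.png',cv2.resize(b['frame'][135:210,170:250,::-1],(640,600),interpolation=cv2.INTER_CUBIC))
print(rel([.576,.2685,.137],BY))
E
```

```text
time: 3.95
ee_pos: [0.5766, 0.2685, 0.1378]
tool_rot: [-1.573, 0.002, 3.105]
force: [0.3, 0.1, -0.2]
width: 0.0228
[ 0.0006  0.0007  0.0001  0.0017 -0.0016 -0.0015]
```

View pics/c3.png

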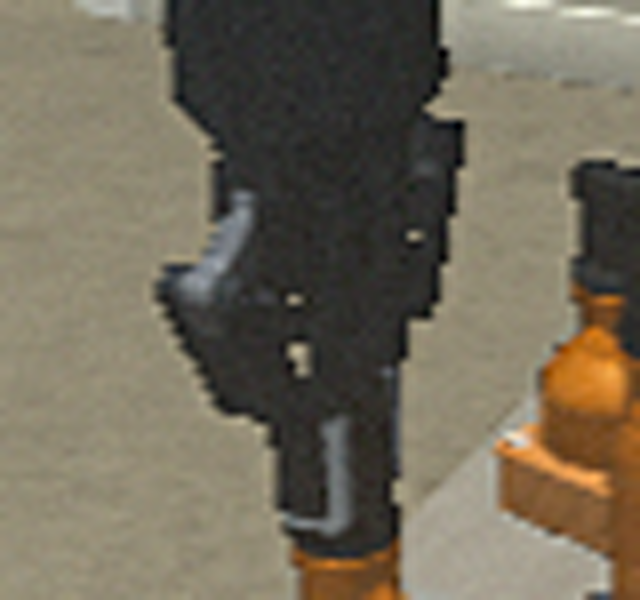

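The fingers are around the grip and the tips are just above the flange, at (320,525) against its top at (340,545). I'll close gently and watch the lateral force.

```bash
python3 -m jog '[[0.21,0,0,0,0,0,0],[0.21,0,0,0,0,0,0]]' 20; python3 -m jog '[[0.0,0,0,0,0,0,0],[0,0,0,0,0,0,0],[0,0,0,0,0,0,0]]' 20
python3 -c "
from h import *
s=manip.read_state();print(s['wrist_torque'],rel([.576,.2685,.137],BY))"
```

```text
time: 4.25
ee_pos: [0.5766, 0.2686, 0.1378]
tool_rot: [-1.573, 0.002, 3.105]
force: [0.3, 0.2, -0.2]
width: 0.018
time: 4.62
ee_pos: [0.5766, 0.2683, 0.1379]
tool_rot: [-1.572, 0.002, 3.105]
force: [-1.5, -4.5, 2.9]
width: 0.0135
[-0.83388535  0.10853033  0.01608734] [ 0.0006  0.0009 -0.0002  0.0014 -0.0016 -0.0016]
```

```bash
python3 -m jog '[[0,0,0,0,0,0,0],[0,0,0,0,0,0,0],[0,0,-0.0006,-0.0011,0.045,0,0],[0,0,-0.0012,-0.0021,0.09,0,0],[0,0,-0.0018,-0.0033,0.135,0,0],[0,0,-0.0023,-0.0044,0.18,0,0],[0,0,-0.0023,-0.0044,0.18,0,0],[0,0,-0.0023,-0.0044,0.18,0,0]]' 80
python3 - <<'E'
from h import *
print(manip.read_state()['wrist_torque'],rel([.5766,.2683,.1379],BY))
b=snap('side')
cv2.imwrite('pics/c4.png',cv2.resize(b['frame'][135:210,170:250,::-1],(640,600),interpolation=cv2.INTER_CUBIC))
E
```

```text
time: 5.62
ee_pos: [0.5768, 0.2731, 0.1401]
tool_rot: [-1.394, 0.002, 3.105]
force: [0.9, 2.2, -0.2]
width: 0.0127
[ 0.4024552  -0.11776303  0.02824435] [-0.      0.003   0.0043 -0.1768 -0.0017 -0.0016]
```

View pics/c4.png

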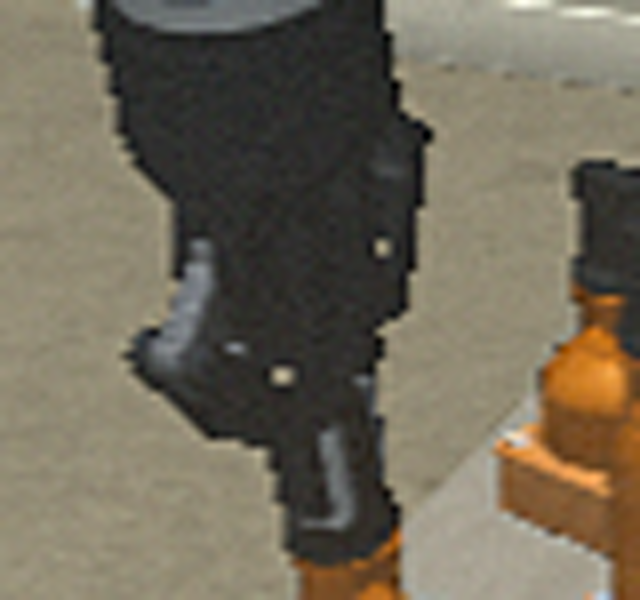

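The flange is clearly tilted to the left, with its left edge down at (290,550) and its right edge raised at (395,515). It's still seated. Now the right.

```bash
python3 - <<'E'
from h import *
for dy,dz,t in((2.1,1.2,-.09),(0,0,0),(-2.1,1.2,.09),(-4.4,2.3,.18)): print(rel([.5766,.2683+dy/1e3,.1379+dz/1e3],BY,t))
E
```

```text
[ 0.0001  0.0014  0.0024 -0.087  -0.002  -0.0014]
[-0.      0.003   0.0042 -0.177  -0.0019 -0.0015]
[-1.00e-04  2.10e-03  6.50e-03 -2.67e-01 -1.80e-03 -1.60e-03]
[-2.00e-04  1.50e-03  9.00e-03 -3.57e-01 -1.80e-03 -1.70e-03]
```

```bash
python3 -m jog '[[0,0,0.0014,0.0024,-0.087,0,0],[0,0,0.003,0.0042,-0.177,0,0],[0,0,0.0026,0.0053,-0.22,0,0],[0,0,0.0021,0.0065,-0.267,0,0],[0,0,0.0018,0.0078,-0.312,0,0],[0,0,0.0015,0.009,-0.357,0,0],[0,0,0.0015,0.009,-0.357,0,0],[0,0,0.0015,0.009,-0.357,0,0]]' 80
python3 - <<'E'
from h import *
print(manip.read_state()['wrist_torque'],rel([.5766,.2683,.1379],BY))
b=snap('side')
cv2.imwrite('pics/c5.png',cv2.resize(b['frame'][135:210,170:250,::-1],(640,600),interpolation=cv2.INTER_CUBIC))
for dy,dz,t in((-2.1,1.2,.09),(0,0,0),(0,30,0),(0,90,0)): print(rel([.5766,.2683+dy/1e3,.1379+dz/1e3],BY,t))
E
```

```text
time: 6.68
ee_pos: [0.5764, 0.2627, 0.1403]
tool_rot: [-1.75, 0.002, 3.104]
force: [-1.0, -7.6, 4.2]
width: 0.0128
[-1.49850043  0.10854686 -0.02837383] [ 0.      0.0033 -0.0051  0.1791 -0.0021 -0.0018]
[-0.      0.0018 -0.0033  0.0891 -0.0019 -0.002 ]
[ 1.000e-04  3.300e-03 -5.100e-03  1.791e-01 -2.000e-03 -1.900e-03]
[ 0.     -0.0262 -0.0105  0.1791 -0.002  -0.0019]
[-1.000e-04 -8.520e-02 -2.110e-02  1.791e-01 -2.000e-03 -1.900e-03]
```

View pics/c5.png

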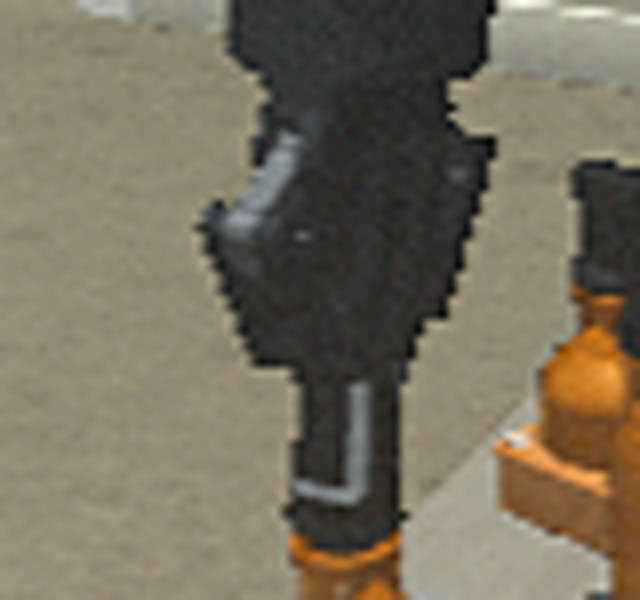

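Now it tips right: the left edge of the flange has lifted off the lip at (295,530). Next I'll straighten it, then pull straight up.

```bash
python3 -m jog '[[0,0,0.0018,-0.0033,0.089,0,0],[0,0,0.003,-0.005,0.179,0,0],[0,0,-0.004,-0.0063,0.179,0,0],[0,0,-0.011,-0.0077,0.179,0,0],[0,0,-0.018,-0.009,0.179,0,0],[0,0,-0.026,-0.0105,0.179,0,0],[0,0,-0.036,-0.0123,0.179,0,0],[0,0,-0.036,-0.0123,0.179,0,0]]' 80
python3 - <<'E'
from h import *
print(manip.read_state()['wrist_torque'])
b=snap('side')
cv2.imwrite('pics/c6.png',cv2.resize(b['frame'][110:210,170:250,::-1],(480,600),interpolation=cv2.INTER_CUBIC))
for p in([.5766,.2683,.24],[.513,.412,.24]): print(rel(p,BY))
E
```

```text
time: 7.72
ee_pos: [0.577, 0.2686, 0.1793]
tool_rot: [-1.572, 0.004, 3.104]
force: [0.6, 0.0, 0.0]
width: 0.0125
[0.00179372 0.02735961 0.00747238]
[-0.     -0.0614  0.0001  0.0008 -0.0022 -0.0028]
[ 0.0689 -0.0615 -0.1411  0.0008 -0.0022 -0.0028]
```

View pics/c6.png

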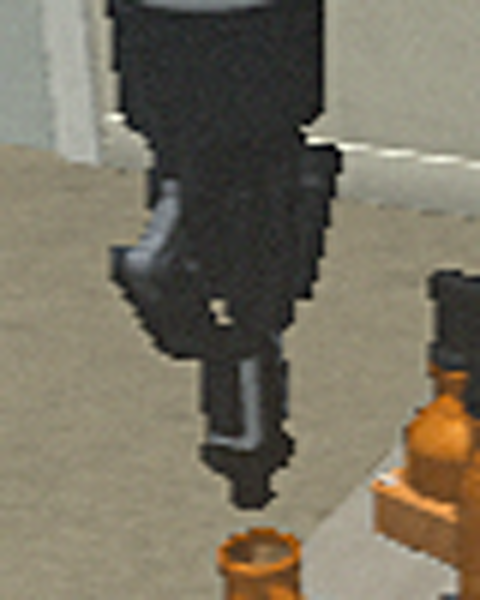

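The plug is out and upright: its foot is at (250,500), above the open mouth at (260,550). On to the bowl.

```bash
python3 -m jog '[[0,0,-0.03,0,0,0,0],[0,0,-0.06,0,0,0,0],[0,0.023,-0.06,-0.047,0,0,0],[0,0.046,-0.06,-0.094,0,0,0],[0,0.069,-0.06,-0.141,0,0,0],[0,0.069,-0.02,-0.141,0,0,0],[0,0.069,0.02,-0.141,0,0,0],[0,0.069,0.02,-0.141,0,0,0]]' 80
python3 - <<'E'
from h import *
b=snap('side')
W=cloud(b);z=W[...,2];q=W[(z>.062)&(z<.072)&(W[...,1]>.33)&(abs(np.hypot(W[...,0]-.513,W[...,1]-.412)-.066)<.012)];print(len(q),q.min(0),q.max(0))
cv2.imwrite('pics/c7.png',cv2.resize(b['frame'][150:310,150:310,::-1],(560,560),interpolation=cv2.INTER_CUBIC))
print(rel([.513,.412,.056],BY))
E
```

```text
time: 8.78
ee_pos: [0.5119, 0.4114, 0.1556]
tool_rot: [-1.568, -0.002, 3.105]
force: [-0.5, 0.2, 0.5]
width: 0.0127
303 [0.44667271 0.34423718 0.06201235] [0.58375838 0.48163294 0.06716778]
[-0.      0.1019 -0.0002 -0.0005 -0.0022 -0.001 ]
```

View pics/c7.png

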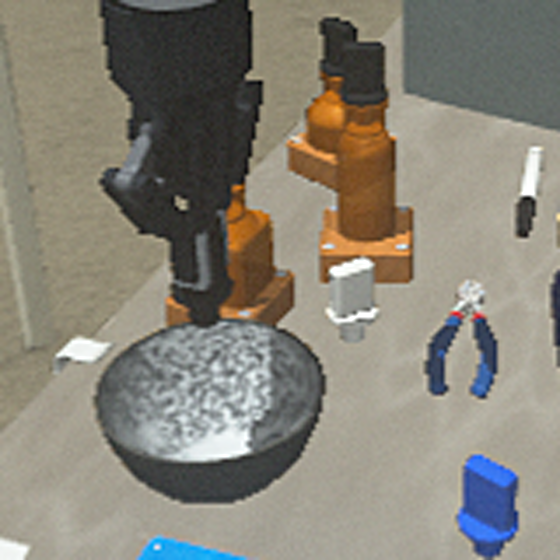

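The stopper hangs over the bowl's centre and the bowl hasn't moved. I'll lower it.

```bash
python3 -m jog '[[0,0,0.03,0,0,0,0],[0,0,0.06,0,0,0,0],[0,0,0.08,0,0,0,0],[0,0,0.09,0,0,0,0],[0,0,0.097,0,0,0,0],[0,0,0.099,0,0,0,0],[0,0,0.099,0,0,0,0]]' 80; python3 -c "
from h import *
print(rel([.513,.412,.051],BY))"
```

```text
time: 9.7
ee_pos: [0.5132, 0.412, 0.0594]
tool_rot: [-1.571, 0.002, 3.104]
force: [0.2, -0.9, 0.6]
width: 0.0128
[ 0.0002  0.0084 -0.     -0.0001 -0.0021 -0.0016]
```

```bash
python3 -m jog '[[0,0,0.003,0,0,0,0],[0,0,0.006,0,0,0,0],[0,0,0.008,0,0,0,0],[0,0,0.008,0,0,0,0]]' 40
```

```text
time: 10.2
ee_pos: [0.5131, 0.4119, 0.0512]
tool_rot: [-1.571, 0.001, 3.104]
force: [-1.0, -0.0, -0.0]
width: 0.013
```

```bash
python3 -m jog '[[0.25,0,0,0,0,0,0],[0.35,0,0,0,0,0,0],[0.4,0,0,0,0,0,0],[0.4,0,-0.02,0,0,0,0],[0.4,0,-0.05,0,0,0,0],[0.4,0,-0.09,0,0,0,0],[0.4,0,-0.14,0,0,0,0],[0.4,0,-0.19,0,0,0,0]]' 40
python3 -m jog '[[0.4,0,0,0,0,0,0],[0.4,0,0,0,0,0,0],[0.4,0,0,0,0,0,0],[0.4,0,0,0,0,0,0]]'
python3 - <<'E'
from h import *
b=snap('side')
W=cloud(b);z=W[...,2];m=(z>.060)&(z<.072)&(W[...,1]>.33)&(abs(np.hypot(W[...,0]-.513,W[...,1]-.412)-.066)<.012);q=W[m];print(len(q),q.min(0),q.max(0))
cv2.imwrite('pics/c8.png',cv2.resize(b['frame'][150:310,150:310,::-1],(560,560),interpolation=cv2.INTER_CUBIC))
E
```

```text
time: 11.2
ee_pos: [0.5126, 0.4118, 0.2444]
tool_rot: [-1.571, 0.002, 3.104]
force: [0.0, 0.6, -0.0]
width: 0.034
time: 11.7
ee_pos: [0.5124, 0.4117, 0.2434]
tool_rot: [-1.57, 0.001, 3.104]
force: [1.0, 0.3, 0.5]
width: 0.0344
418 [0.44705931 0.34376601 0.06001919] [0.58290837 0.48175771 0.06770635]
```

View pics/c8.png

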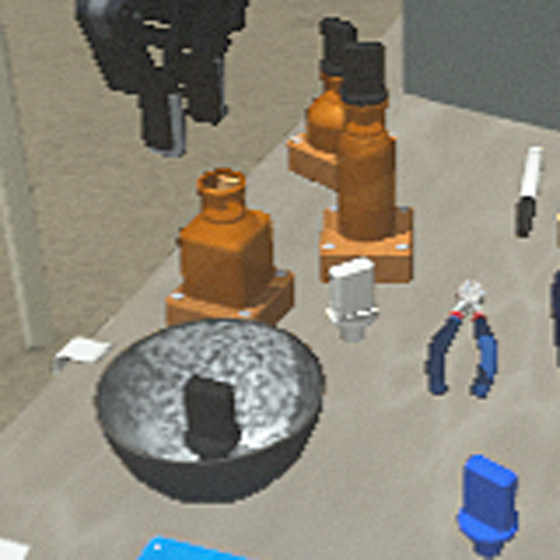

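The stopper stands in the bowl at (213,415), the bowl is upright where it was, and the gripper is clear. I'll hand the job in.

```bash
python3 -c "
from cell import manip
print(manip.finish_job())"
```

```text
the job is handed in; nothing more can be done
None
```

The stopper is out of the square bottle and standing in the black bowl, and I handed the job in at about 11.8 s of the 42 s allowed. `finish_job` gives no verdict, so what follows is from my own checks.

- **Rocking:** I gripped the stopper across its 14 mm and rocked it about 10° to the left, then about 10° to the right. The measured tool tilt was 0.177 and 0.179 rad. A side picture of each showed the flange tipped on the lip, with the plug still in the neck.
- **Pull:** I straightened it and pulled it straight up. By tool height, the foot was about 21 mm above the mouth, and a picture showed it upright and clear.
- **Placing:** I lowered it into the bowl, still held, until the foot was by calculation about 2 mm above the bowl floor. No contact force showed, so it may have dropped those last 2 mm on release.
- **Last check:** The final picture shows the stopper standing near the middle of the bowl, with the gripper clear. The measured rim of the bowl is within about 1 mm of where it was before placing, so the bowl is upright and did not move.
- **Disagreement:** The two cameras differed by about 4 mm on positions, so I used the mean. On closing, a 4.5 N sideways force showed the grip was slightly off centre.

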